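# Get the culture dish out from among the canisters and onto the light box

## Task

First move the three canisters that crowd the culture dish onto the bare metal plate at the side, leaving the dish where it is; then lay the dish inside the ring on the light box while the canisters wait on the plate. Then stand each canister back in the middle of its own coaster - square on the square one, wide round on the large round one, slim round on the small round one - keeping everything upright all the time.

Things in the scene. Friction and masses are not known exactly. Their poses are not given: they have to be found in the camera images.
- can_square: Amber glass canister with a white lid of the same width, straight-sided, standing upright: the SQUARE one, 44 x 44 mm across (faces square to its own x and y), 101 mm tall, about 160 g; can be gripped anywhere over its height. Origin at the centre of its underside, z up. At the start it stands on the square coaster.
- can_large: Amber glass canister with a white lid of the same width, straight-sided, standing upright: the WIDER ROUND one, 50 mm in diameter, 97 mm tall, about 180 g; can be gripped anywhere over its height. Origin at the centre of its underside, z up. At the start it stands on the large round coaster.
- can_small: Amber glass canister with a white lid of the same width, straight-sided, standing upright: the SLIM ROUND one, 36 mm in diameter, 107 mm tall, about 110 g; can be gripped anywhere over its height. Origin at the centre of its underside, z up. At the start it stands on the small round coaster.
- dish: Closed culture dish, clear with a tan layer inside, 60 mm in diameter, 17 mm tall, about 40 g. Origin at the centre of its underside, z up. It lies on a fixed grey plinth (50 mm in diameter, top 20 mm above the table, 12 mm above the white tray board), canisters on three sides with centres 64 mm from its centre. A loose slide box (26 mm tall) and a vial (42 mm) stand at corners of the board.
- coaster_square: Fixed flat black square coaster, 62 x 62 mm, 4 mm thick, no rim, lying on the white tray board (220 x 190 mm, 8 mm thick): the square canister's place. Origin at the centre of its underside, z up; its top is 4 mm above the origin and 12 mm above the table. Which of the three places on the board it has varies.
- coaster_large: Fixed flat black round coaster, 66 mm in diameter, 4 mm thick, no rim, on the same board: the wider round canister's place. Origin at the centre of its underside; its top is 4 mm above that.
- coaster_small: Fixed flat black round coaster, 52 mm in diameter, 4 mm thick, no rim, on the same board: the slim round canister's place. Origin at the centre of its underside; its top is 4 mm above that.
- parking_plate: Fixed bare aluminium plate lying on the table to one side, 260 mm long (its x) x 120 mm wide (its y), 6 mm thick, no rim, empty at the start: the side area. Origin at the centre of its underside, z up; its top is 6 mm above that.
- viewer: Fixed white light box standing on the table on the other side, 160 x 160 mm, with a round white viewing disc (110 mm in diameter) in the middle of its top. On the disc a dashed dark ring, 68 mm in diameter, marks the dish's place. Origin at the centre of the box's underside, z up; the disc's flat top is 48 mm above it and the ring is centred on it.
Things that resemble listed ones, but are neither listed nor needed, are in the scene too. What is shaped like the can_small but black or yellow is not meant.

How it is judged (in metres and radians):
On the way, in this order (a step that is already met when the one before it is completed fails the run):
1. all three canisters stand released on the metal plate, the dish still in its place (x of can_square in the frame of parking_plate between -0.122 and 0.122 m and y of can_square in the frame of parking_plate between -0.055 and 0.055 m and z of can_square in the frame of parking_plate between 0.002 and 0.01 m and angle between each of can_square, can_large, can_small's own z axis and vertical below 0.08 rad and contact force between each of can_square, can_large, can_small and the fingers below 0.2 N and linear speed of each of can_square, can_large, can_small below 0.02 m/s and x of can_large in the frame of parking_plate between -0.122 and 0.122 m and y of can_large in the frame of parking_plate between -0.055 and 0.055 m and z of can_large in the frame of parking_plate between 0.002 and 0.01 m and x of can_small in the frame of parking_plate between -0.122 and 0.122 m and y of can_small in the frame of parking_plate between -0.055 and 0.055 m and z of can_small in the frame of parking_plate between 0.002 and 0.01 m and distance of dish from where it was at the start of the episode below 0.02 m), for 0.2 s.
2. the dish lies released inside the ring on the light box, the canisters still on the metal plate (horizontal distance between dish and viewer below 0.014 m and z of dish in the frame of viewer between 0.044 and 0.052 m and angle between each of dish, can_square, can_large, can_small's own z axis and vertical below 0.08 rad and contact force between each of dish, can_square, can_large, can_small and the fingers below 0.2 N and linear speed of each of dish, can_square, can_large, can_small below 0.02 m/s and x of can_square in the frame of parking_plate between -0.122 and 0.122 m and y of can_square in the frame of parking_plate between -0.055 and 0.055 m and z of can_square in the frame of parking_plate between 0.002 and 0.01 m and x of can_large in the frame of parking_plate between -0.122 and 0.122 m and y of can_large in the frame of parking_plate between -0.055 and 0.055 m and z of can_large in the frame of parking_plate between 0.002 and 0.01 m and x of can_small in the frame of parking_plate between -0.122 and 0.122 m and y of can_small in the frame of parking_plate between -0.055 and 0.055 m and z of can_small in the frame of parking_plate between 0.002 and 0.01 m), for 0.2 s.
At the end, for the whole second after the job is handed in: The dish lies flat on the light box's disc, its centre within 14 mm of the ring's centre; each canister stands upright on its own coaster, its centre within 12 mm of the coaster's centre; all released and at rest (horizontal distance between dish and viewer below 0.014 m and z of dish in the frame of viewer between 0.044 and 0.052 m and angle between each of dish, can_square, can_large, can_small's own z axis and vertical below 0.08 rad and contact force between each of dish, can_square, can_large, can_small and the fingers below 0.2 N and linear speed of each of dish, can_square, can_large, can_small below 0.02 m/s and horizontal distance between can_square and coaster_square below 0.012 m and z of can_square in the frame of coaster_square between 0 and 0.008 m and horizontal distance between can_large and coaster_large below 0.012 m and z of can_large in the frame of coaster_large between 0 and 0.008 m and horizontal distance between can_small and coaster_small below 0.012 m and z of can_small in the frame of coaster_small between 0 and 0.008 m); the robot touches nothing.
It fails at once if the culture dish is tipped by more than about 35 degrees (angle between dish's own z axis and vertical above 0.6 rad).
It fails at once if a canister is tipped over (by more than about 45 degrees) (angle between any of can_square, can_large, can_small's own z axis and vertical above 0.8 rad).
It also fails if it takes over 147 s, if anything falls off the work surface, if the arm or the gripper's body presses on something with over 40 N, if the wrist force passes 120 N, or if a joint passes its speed limit or range.

## Robot

A 6-joint arm with a two-finger parallel gripper is mounted at the origin on the work surface. World frame = base frame: x ahead of the robot, y to its left, z up, the work surface at z = 0. Lengths are in mm, angles in rad, forces in N, time in s.
With the tool pointing down it reaches from about 275 to 750 mm from the base axis. Payload 10.2 kg.
Tool frame: the origin (TCP) lies at the very end of the fingers, on their centre line; the grasp point (between the pads) lies 19 mm behind it; x points along the fingers, y is the direction in which the jaws open and shut, and the axes are right-handed (so a half turn about x gives the same grasp; the last joint's range is limited). The gripper opens to 85 mm and grips with 20 to 120 N. Pads are 22 mm wide; open, the fingers measure 114 mm over their backs; the gripper's body (76 mm by 85 mm) begins 54 mm behind the grasp point. The pads swing forward as they close: fully open they stand 13 mm farther back than shut.
Start: joints at [-1.52, 0.313, 1.498, -0, 1.331, -0.223], TCP at [141.942, -505.454, 231.294] pointing down, gripper open.
Joint ranges: [-2.94, 2.94], [-0.97, 2.17], [0.19, 2.56], [-1.23, 4.37], [0.02, 3.11], [-2.88, 2.88]. Speed limits (rad/s): [2.39, 2.39, 3.01, 3.14, 3.14, 3.14].

## Interface

Orientations are given as a unit quaternion [w, x, y, z].
In Python, from rig import ctrl, viewer, order gives the robot as it stands. The module is installed in compiled form; this text tells all that it offers.
- The arm moves only by the tool carry_out, never from a script. Its argument "deltas" is a list of rows, each a list of 7 numbers: the gripper command: -1 is fully open, 1 is shut, values between are in proportion, then the shift along the tool's x, y, z in mm, then the turn, a rotation vector about the tool's x, y, z in degrees. A call has exactly 5 rows; each row is the pose to reach, as a shift and turn from the pose commanded when the call began, along the tool's axes at that moment; what a row does not reach only later rows make up. A row lasts 1/8 s, in which the tool goes at most 62.5 mm and 10.7 degrees, less where a joint would pass 70% of its speed; a pose out of reach is approached as far as the arm can. A call with a gripper value outside its range is refused whole. The fingers move at their own pace and stop on an object; "newtons" is the grip in N (left out, the last holds). Time passes only in rows, so rows that repeat a pose let the fingers close, or fill a call up. It gives the time, the measured TCP pose, the force and the opening at its end, in the units of the state.
- ctrl.sense(): the state, without advancing time (a new reading comes with each control period).
- viewer.capture(name): name is "side" or "top" or "wrist"; returns the picture (384x512x3 uint8, red, green, blue); there is no depth.
- viewer.calibration(name): a dict with "fx", "fy", "cx", "cy" (pixels), "xyz" and "attitude" of the camera in the world; the wrist camera has in their place "T_tool_cam" (4x4, takes a point from camera to tool coordinates, whose origin is the TCP and whose axes are the tool frame's). Camera axes: x right, y down, z forward; pixel columns grow to the right and rows downward; lengths in mm; the calibration is good to about 2 mm. The wrist camera is an equidistant fisheye: a pixel r from the principal point sees the ray r / f radians off the axis. A picture is of the moment at which its call begins: read the wrist's pose just before it. calibration takes no time and is no camera call.
- order.finish_job(): hands the job in, once; it reports no verdict.
The state is a dict: "time_s": time; "joints": joint angles; "dq": joint speeds; "tau": joint torques, N m; "eef_pos": TCP position; "ee_rot": TCP orientation; "force": force on the tool from outside, world axes, zero at the start; "wrist_torque": the same for the moment, N m; "grip_width": opening from 0.0 (shut) to 1.0 (fully open).
Only numpy, scipy, OpenCV 4.12 (cv2) and the standard library are available. Lean on these libraries where they do the work, as an engineer would, in place of code of your own. Each camera call takes 0.05 s, during which the arm holds its last target. There are 200 camera calls.

## Working session

There is one attempt and no reset: what is moved stays moved. The work goes in short steps, Python scripts to look and compute and a tool call to move; the robot and the scene stay as the last step left them, time stands still between calls to the robot, and variables do not carry over. Pictures are saved under pics/ and viewed, about 12 in all and at most 16, crops included, and the job is handed in when it is done.

Besides the shell and the picture viewer there is one more tool, called as name(argument=value, ...) on one line, values as JSON. carry_out: Moves the arm, as the interface text tells. Its arguments: {"type":"object","properties":{"deltas":{"type":"array"},"newtons":{"type":"number"}},"required":["deltas"]}

```bash
mkdir -p pics
python3 - <<'E'
from rig import ctrl, viewer
import cv2
s=ctrl.sense(); print({k:s[k] for k in('time_s','eef_pos','ee_rot','grip_width')})
for n in('top','side','wrist'):
    cv2.imwrite(f'pics/{n}0.png',viewer.capture(n)[:,:,::-1]); print(n,viewer.calibration(n))
E
```

```text
{'time_s': 0.0, 'eef_pos': array([ 141.92502733, -505.17850918,  230.74989379]), 'ee_rot': array([ 0.0960532 ,  0.70052019,  0.09697835, -0.70045731]), 'grip_width': 1.0005811080307039}
top {'fx': 409.60577550382897, 'fy': 409.60577550382897, 'cx': 259.7348641270148, 'cy': 189.6537746993, 'xyz': array([538.31500585,  24.10448527, 992.26433783]), 'attitude': array([ 0.02588676, -0.70516386,  0.70776557, -0.03378925])}
side {'fx': 352.40448329273823, 'fy': 352.40448329273823, 'cx': 253.2173818305269, 'cy': 191.69434575751131, 'xyz': array([381.75927888, 637.33091085, 725.91989735]), 'attitude': array([ 0.06839689, -0.17594536,  0.90785939, -0.37437471])}
wrist {'fx': 297.3186396354542, 'fy': 297.3186396354542, 'cx': 250.6725304000166, 'cy': 196.0011470121483, 'T_tool_cam': array([[-1.37317200e-03, -3.08623057e-01,  9.51183433e-01,
        -1.42402659e+02],
       [ 9.99998960e-01, -8.42664037e-04,  1.17023171e-03,
        -4.60826133e-01],
       [ 4.40367583e-04,  9.51184051e-01,  3.08623893e-01,
        -7.79701968e+01],
       [ 0.00000000e+00,  0.00000000e+00,  0.00000000e+00,
         1.00000000e+00]])}
```

View pics/top0.png

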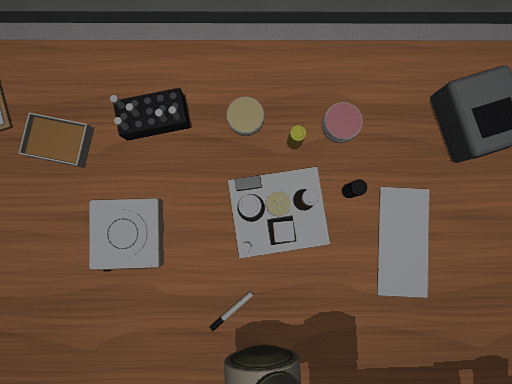

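View pics/side0.png

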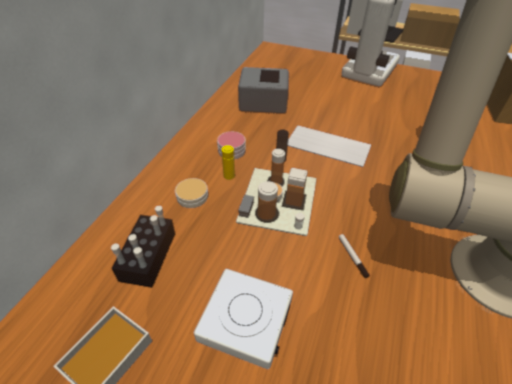

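The top view shows the board at about (279,212), with the large canister at (251,206), the square one at (284,232) and the small one at (309,199). The dish is at (278,203), the plate at (403,242) and the viewer ring at (123,234).

```bash
cat > h.py <<'E'
import numpy as np, cv2
from scipy.spatial.transform import Rotation as R
from rig import ctrl, viewer
def rot(q): return R.from_quat(np.array(q)[[1,2,3,0]]).as_matrix()
def cam(n,s=None):
    c=viewer.calibration(n)
    if n!='wrist': return c,rot(c['attitude']),np.array(c['xyz'])
    T=np.array(c['T_tool_cam']); Rt=rot(s['ee_rot'])
    return c,Rt@T[:3,:3],Rt@T[:3,3]+s['eef_pos']
def ray(n,uv,s=None):
    c,A,p=cam(n,s); a=(np.array(uv,float)-[c['cx'],c['cy']])/c['fx']
    if n=='wrist':
        r=np.linalg.norm(a)+1e-12; d=np.r_[a/r*np.sin(r),np.cos(r)]
    else: d=np.r_[a,1]
    return p,A@d
def onz(n,uv,z,s=None):
    p,d=ray(n,uv,s); return (p+d*(z-p[2])/d[2])
def shot(n):
    s=ctrl.sense(); return s,viewer.capture(n)[:,:,::-1].copy()
E
python3 - <<'E'
from h import *
im=cv2.imread('pics/top0.png')
for n,uv,z in(('large',(251,206),109),('sq',(284,232),113),('small',(309,199),119),('dish',(278,203),37),('ring',(123,234),48),('plate',(403,242),6)):
    print(n,onz('top',uv,z).round(1))
g=cv2.cvtColor(im,cv2.COLOR_BGR2HSV)
m=((g[:,:,1]<60)&(g[:,:,2]>110)).astype(np.uint8)
k,l,st,ce=cv2.connectedComponentsWithStats(m)
for i in range(1,k):
    if st[i,4]>40:
        pts=np.argwhere(l==i)[:,::-1].astype(np.float32)
        print(st[i],ce[i].round(1),cv2.minAreaRect(pts))
a=cv2.resize(im[160:262,222:336],None,fx=5,fy=5,interpolation=cv2.INTER_CUBIC)
cv2.imwrite('pics/b0.png',a)
E
```

```text
large [577.7  33.1 109. ]
sq [521.7 -37.4 113. ]
small [591.8 -91.1 119. ]
dish [587.7 -29.3  37. ]
ring [517.5 326.2  48. ]
plate [ 494.6 -330.4    6. ]
[110  95   7   7  42] [113.   98.2] ((113.0, 98.0), (6.0, 6.0), 90.0)
[227  98  12  31  41] [230.  113.3] ((231.04054260253906, 112.25675964355469), (9.041942596435547, 30.413808822631836), 9.462322235107422)
[ 19 113  68  52 244] [ 52.4 137.6] ((52.153846740722656, 138.23077392578125), (60.79600143432617, 42.361083984375), 11.309932708740234)
[ 228  167  102   91 5618] [280.1 213.9] ((278.2571716308594, 211.9219512939453), (78.8416519165039, 91.46239471435547), 81.25383758544922)
[ 378  187   51  111 5347] [403.2 242. ] ((403.0705261230469, 241.91644287109375), (49.517208099365234, 109.51010131835938), 0.8814040422439575)
[  89  198   70   71 4590] [122.9 233.4] ((122.99525451660156, 233.19540405273438), (69.38215637207031, 69.03843688964844), 89.10482788085938)
[221 293  32  27 165] [236.5 306.2] ((236.5619354248047, 306.07080078125), (4.233243942260742, 37.816978454589844), 48.8140754699707)
[245 371  28  13 175] [254.3 376.3] ((258.5051574707031, 377.1247863769531), (11.365137100219727, 27.476158142089844), 87.61405944824219)
```

View pics/b0.png

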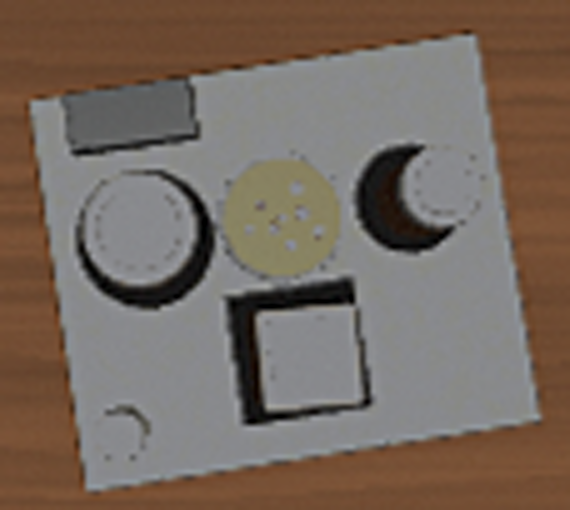

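```bash
cat >> h.py <<'E'
def yaw_of(s): y=rot(s['ee_rot'])[:,1]; return np.degrees(np.arctan2(y[1],y[0]))
def delta(xyz,yaw):
    """shift (tool axes, mm) and turn (rotvec, deg) from now to TCP xyz, pointing down, jaw axis at yaw deg"""
    s=ctrl.sense(); A=rot(s['ee_rot']); c,d=np.cos(np.radians(yaw)),np.sin(np.radians(yaw))
    B=np.array([[0,c,0],[0,d,0],[-1,0,0]],float); B[:,2]=np.cross(B[:,0],B[:,1])
    return (A.T@(np.array(xyz,float)-s['eef_pos'])).round(1),np.degrees(R.from_matrix(A.T@B).as_rotvec()).round(1)
E
python3 - <<'E'
from h import *
s=ctrl.sense(); print(yaw_of(s),rot(s['ee_rot']).round(3))
f=lambda a,b:((a+.5)/5-.5+222,(b+.5)/5-.5+160)
P={n:onz('top',f(*uv),z).round(1)[:2] for n,uv,z in(('large',(138,229),109),('cl',(146,239),12),('sq',(310,357),113),('cs',(298,351),12),('small',(444,187),119),('csm',(411,198),12),('dish',(281,217),37))}
print(P)
for n in('large','sq','small','cl','cs','csm'): v=P[n]-P['dish']; print(n,np.linalg.norm(v),np.degrees(np.arctan2(v[1],v[0])))
print('black',onz('top',(350,189),2), onz('top',(361,187),107))
for p in((378,187),(429,188),(428,297),(378,295)): print(onz('top',p,6).round(0))
print(delta([518,-37,180],90))
E
```

```text
-74.31328139428514 [[-0.     0.27  -0.963]
 [ 0.001 -0.963 -0.27 ]
 [-1.    -0.001 -0.   ]]
{'large': array([579. ,  36.9]), 'cl': array([578.7,  34.5]), 'sq': array([523.8, -36.5]), 'cs': array([525.1, -37.8]), 'small': array([596.1, -94.2]), 'csm': array([597.9, -92.7]), 'dish': array([587.7, -28.8])}
large 66.27352412540019 97.54322629039893
sq 64.36225602012418 -173.1289428530193
small 65.93724289049399 -82.68098062440959
cl 63.936609231331616 98.09208259894463
cs 63.24365580831016 -171.81864919840817
csm 64.70896383036897 -80.9307067001085
black [ 622.98520984 -206.7492346     2.        ] [ 618.29905505 -206.36944079  107.        ]
[ 627. -274.    6.]
[ 624. -398.    6.]
[ 365. -386.    6.]
[ 370. -267.    6.]
(array([  51.3, -349.1, -488.7]), array([-1.643e+02, -1.000e-01, -0.000e+00]))
```

carry_out(deltas=[[-1, 3, -35, -49, 0, 0, 0], [-1, 6, -70, -99, 0, 0, 0], [-1, 9, -104, -148, 0, 0, 0], [-1, 12, -139, -198, 0, 0, 0], [-1, 15, -174, -247, 0, 0, 0]], newtons=40)

```text
time_s: 0.78
eef_pos: [333.6, -269.4, 216.2]
ee_rot: [0.096, 0.701, 0.096, -0.7]
force: [0.4, -1.1, -0.4]
grip_width: 1.0
```

carry_out(deltas=[[-1, 3, -35, -49, 2, 0, 0], [-1, 6, -70, -99, 4, 0, 0], [-1, 9, -104, -148, 7.7, 0, 0], [-1, 12, -139, -198, 7.7, 0, 0], [-1, 16, -174, -247, 7.7, 0, 0]])

```text
time_s: 1.4
eef_pos: [524.5, -35.0, 200.2]
ee_rot: [0.049, 0.705, 0.049, -0.705]
force: [1.1, -1.1, 0.5]
grip_width: 1.002
```

Run:
```python
from h import *
s,im=shot('wrist'); cv2.imwrite('pics/w1.png',im); print(s['time_s'],s['eef_pos'].round(1),yaw_of(s),s['joints'])
np.savez('s1.npz',**{k:s[k] for k in('eef_pos','ee_rot')})
```

```text
1.4 [524.5 -35.  200.2] -82.0041734336618 [-2.89671043e-01  3.40188788e-01  1.54381648e+00 -1.11022405e-04
  1.25740358e+00  1.14160599e+00]
```

View pics/w1.png

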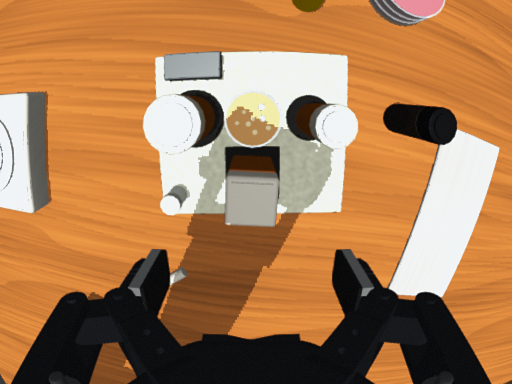

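```bash
cat >> h.py <<'E'
def proj(n,X,s=None):
    c,A,p=cam(n,s); v=A.T@(np.array(X,float)-p)
    if n=='wrist':
        t=np.arctan2(np.hypot(v[0],v[1]),v[2]); a=v[:2]/np.hypot(v[0],v[1])*t
    else: a=v[:2]/v[2]
    return a*c['fx']+[c['cx'],c['cy']]
E
python3 - <<'E'
from h import *
s=dict(np.load('s1.npz'))
for n,uv,z in(('large',(173,124),109),('small',(335,126),119),('dish',(253,119),37),('brd-l',(156,57),8),('brd-r',(347,56),8),('br',(341,212),8),('bl',(162,213),8),('sqnearedge L',(226,225),113),('R',(276,225),113),('farL',(227,195),113),('farR',(278,195),113)):
    print(n,onz('wrist',uv,z,s).round(1))
for X in((524-22,-37-22,113),(524+22,-37-22,113),(524+22,-37+22,113),(524-22,-37+22,113)): print(proj('wrist',X,s))
E
```

```text
large [577.8  35.  109. ]
small [594.7 -90.5 119. ]
dish [585.5 -29.   37. ]
brd-l [643.5  89.9   8. ]
brd-r [ 675.1 -124.6    8. ]
br [ 489.1 -153.7    8. ]
bl [457.   66.8   8. ]
sqnearedge L [499.6 -17.5 113. ]
R [505.4 -59.2 113. ]
farL [526.1 -15.3 113. ]
farR [531.9 -56.4 113. ]
[275.05919822 228.64941404]
[284.08155518 178.78559969]
[229.48624733 171.331489  ]
[223.39541963 222.05049609]
```

The wrist view agrees with the top view within about 2 mm. The square lid spans (226–278, 170–225), and the gripper is centred over it at the matching yaw.

carry_out(deltas=[[-1, 50, 1, 0, 0, 0, 0], [-1, 100, 1, 0, 0, 0, 0], [-1, 140, 1, 0, 0, 0, 0], [-1, 140, 1, 0, 0, 0, 0], [0.5, 140, 1, 0, 0, 0, 0]], newtons=40)

```text
time_s: 2.08
eef_pos: [524.4, -38.1, 61.9]
ee_rot: [0.05, 0.706, 0.049, -0.705]
force: [-0.4, -0.5, -0.1]
grip_width: 0.816
```

carry_out(deltas=[[1, 0, 0, 0, 0, 0, 0], [1, 0, 0, 0, 0, 0, 0], [1, 0, 0, 0, 0, 0, 0], [1, 0, 0, 0, 0, 0, 0], [1, 0, 0, 0, 0, 0, 0]])

```text
time_s: 2.7
eef_pos: [524.4, -38.0, 61.8]
ee_rot: [0.05, 0.706, 0.049, -0.704]
force: [-1.0, 0.7, 8.1]
grip_width: 0.511
```

Run:
```python
from h import *
s,im=shot('wrist'); cv2.imwrite('pics/w2.png',im); print(s['time_s'],s['eef_pos'].round(1),yaw_of(s),s['grip_width'],s['force'])
print(delta([497,-331,160],-92),delta([525,-36,160],-82))
```

```text
2.7 [524.4 -38.   61.8] -82.00653426382377 0.5111209905511973 [-0.9715852   0.66162675  8.0759854 ]
(array([-98. , 286.5,  67.6]), array([10. , -0.1, -0.1])) (array([-98.2,  -1.8,  -1.1]), array([-0. , -0.1, -0.1]))
```

carry_out(deltas=[[1, -40, 0, 0, 0, 0, 0], [1, -70, 35, 8, 0, 0, 0], [1, -70, 95, 22, 0, 0, 0], [1, -70, 155, 36, 0, 0, 0], [1, -70, 215, 51, 0, 0, 0]])

```text
time_s: 3.38
eef_pos: [502.6, -259.8, 130.9]
ee_rot: [0.05, 0.706, 0.049, -0.705]
force: [0.4, -0.2, -1.4]
grip_width: 0.51
```

carry_out(deltas=[[1, 0, 50, 12, 0, 0, 0], [1, 0, 71, 17, 0, 0, 0], [1, 30, 71, 17, 0, 0, 0], [1, 55, 71, 17, 0, 0, 0], [1, 66, 71, 17, 0, 0, 0]])

```text
time_s: 4.0
eef_pos: [495.8, -329.5, 63.3]
ee_rot: [-0.049, -0.705, -0.05, 0.706]
force: [0.2, -0.9, -1.7]
grip_width: 0.511
```

Run:
```python
from h import *
s,im=shot('wrist'); cv2.imwrite('pics/w3.png',im); print(s['time_s'],s['eef_pos'].round(1),yaw_of(s),s['grip_width'],s['force'])
```

```text
4.0 [ 495.8 -329.5   63.3] -81.973342460922 0.5110504537919734 [ 0.18861184 -0.93355578 -1.65479823]
```

View pics/w3.png

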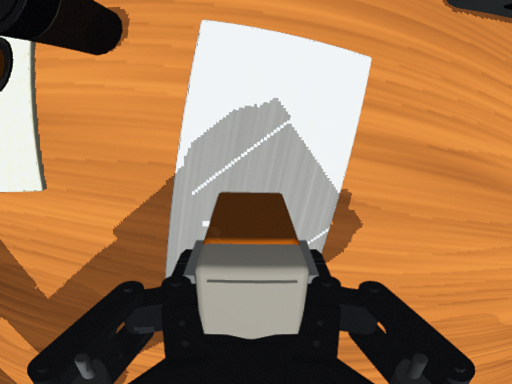

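The square canister is held upright over the plate at (255,280). I'll lower about 7 mm and release.

carry_out(deltas=[[1, 5, 0, 0, 0, 0, 0], [1, 7.5, 0, 0, 0, 0, 0], [1, 7.5, 0, 0, 0, 0, 0], [-1, 7.5, 0, 0, 0, 0, 0], [-1, 7.5, 0, 0, 0, 0, 0]])

```text
time_s: 4.68
eef_pos: [496.1, -330.6, 57.2]
ee_rot: [0.049, 0.706, 0.049, -0.705]
force: [-0.7, 0.4, -0.4]
grip_width: 0.915
```

carry_out(deltas=[[-1, 0, 0, 0, 0, 0, 0], [-1, 0, 0, 0, 0, 0, 0], [-1, -40, 0, 0, 0, 0, 0], [-1, -100, 0, 0, 0, 0, 0], [-1, -140, 0, 0, 0, 0, 0]])

```text
time_s: 5.3
eef_pos: [496.3, -330.8, 199.7]
ee_rot: [0.05, 0.706, 0.049, -0.705]
force: [-0.2, -0.4, -0.5]
grip_width: 0.997
```

Run:
```python
from h import *
s,im=shot('wrist'); cv2.imwrite('pics/w4.png',im); print(s['time_s'],s['eef_pos'].round(1),yaw_of(s),s['grip_width'],s['force'])
print(delta([595,-92,190],8),delta([595,-92,190],yaw_of(s)))
```

```text
5.3 [ 496.3 -330.8  199.7] -82.01027225507248 0.9971290590107514 [-0.15915252 -0.44907493 -0.54761007]
(array([  13.7, -224.1, -129.9]), array([-90. ,   0.1,  -0.6])) (array([  13.7, -224.1, -129.9]), array([ 0. , -0.4, -0.5]))
```

View pics/w4.png

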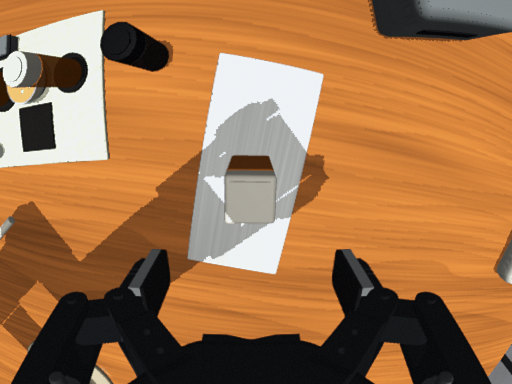

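carry_out(deltas=[[-1, 2, -45, -26, -10, 0, 0], [-1, 4, -90, -52, -20, 0, 0], [-1, 6, -135, -78, -30, 0, 0], [-1, 8, -180, -104, -40, 0, 0], [-1, 10, -224, -131, -50, 0, 0]])

```text
time_s: 5.98
eef_pos: [595.0, -88.9, 186.6]
ee_rot: [0.344, 0.618, 0.344, -0.618]
force: [0.7, -1.1, -0.6]
grip_width: 0.999
```

carry_out(deltas=[[-1, 0, 0, 0, -10, 0, 0], [-1, 0, 0, 0, -20, 0, 0], [-1, 0, 0, 0, -30, 0, 0], [-1, 0, 0, 0, -40, 0, 0], [-1, 0, 0, 0, -40, 0, 0]])

```text
time_s: 6.6
eef_pos: [594.5, -90.4, 186.6]
ee_rot: [0.533, 0.464, 0.533, -0.464]
force: [-0.9, 1.3, 1.0]
grip_width: 1.004
```

Run:
```python
from h import *
s,im=shot('wrist'); cv2.imwrite('pics/w5.png',im); print(s['time_s'],s['eef_pos'].round(1),yaw_of(s),s['joints'].round(2))
np.savez('s5.npz',**{k:s[k] for k in('eef_pos','ee_rot')})
print(delta([596,-92.5,65],8))
for X in((596,-92.5,119),(578,36,109),(587,-29,37)): print(proj('wrist',X,s))
```

```text
6.6 [594.5 -90.4 186.6] 7.899299430586551 [-0.35  0.52  1.32  0.    1.31 -0.48]
(array([121.6,   1.2,   2.2]), array([-0.2, -0. ,  0. ]))
[253.81847101 212.6050369 ]
[253.66264145  38.32637044]
[252.93359278 120.17398995]
```

View pics/w5.png

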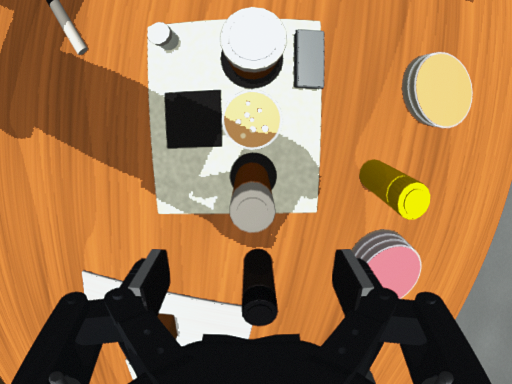

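The slim canister's lid is at (253,208), within 3 mm of the prediction. I'll descend and grip.

carry_out(deltas=[[-1, 50, 1, 1, 0, 0, 0], [-1, 100, 1, 1, 0, 0, 0], [-1, 122, 1, 1, 0, 0, 0], [0, 122, 1, 1, 0, 0, 0], [0.5, 122, 1, 1, 0, 0, 0]], newtons=40)

```text
time_s: 7.28
eef_pos: [596.4, -91.6, 66.1]
ee_rot: [0.534, 0.465, 0.533, -0.464]
force: [1.4, -0.7, -0.0]
grip_width: 0.601
```

carry_out(deltas=[[1, 0, 0, 0, 0, 0, 0], [1, 0, 0, 0, 0, 0, 0], [1, 0, 0, 0, 0, 0, 0], [1, 0, 0, 0, 0, 0, 0], [1, 0, 0, 0, 0, 0, 0]])

```text
time_s: 7.9
eef_pos: [596.4, -91.6, 66.3]
ee_rot: [0.534, 0.464, 0.533, -0.464]
force: [-1.1, 0.9, 6.2]
grip_width: 0.416
```

Run:
```python
from h import *
s=ctrl.sense(); print(s['time_s'],s['eef_pos'].round(1),yaw_of(s),s['grip_width'],s['force'])
print(delta([400,-328,140],8),delta([480,-140,150],8))
```

```text
7.9 [596.4 -91.6  66.3] 7.967128659110013 0.415798663441254 [-1.11605134  0.94077309  6.22024505]
(array([ -73.9, -227.1,  207. ]), array([-0. ,  0.1, -0.1])) (array([ -83.9, -121.8,   31.9]), array([-0. ,  0.1, -0.1]))
```

carry_out(deltas=[[1, -40, 0, 0, 0, 0, 0], [1, -70, -30, 27, 0, 0, 0], [1, -70, -74, 67, 0, 0, 0], [1, -70, -118, 107, 0, 0, 0], [1, -70, -160, 147, 0, 0, 0]])

```text
time_s: 8.52
eef_pos: [456.4, -260.4, 135.3]
ee_rot: [0.534, 0.464, 0.533, -0.464]
force: [1.1, -0.3, -0.6]
grip_width: 0.413
```

carry_out(deltas=[[1, 0, -40, 36, 0, 0, 0], [1, 0, -67, 60, 0, 0, 0], [1, 35, -67, 60, 0, 0, 0], [1, 60, -67, 60, 0, 0, 0], [1, 70, -67, 60, 0, 0, 0]])

```text
time_s: 9.15
eef_pos: [399.4, -327.6, 64.0]
ee_rot: [0.533, 0.464, 0.534, -0.464]
force: [-0.0, 0.5, -0.7]
grip_width: 0.407
```

Run:
```python
from h import *
s=ctrl.sense(); print(s['time_s'],s['eef_pos'].round(1),yaw_of(s),s['grip_width'],s['force'])
```

```text
9.15 [ 399.4 -327.6   64. ] 7.9639462900179145 0.40669751923514125 [-0.01302699  0.46303702 -0.66987907]
```

carry_out(deltas=[[1, 2, 0, 0, 0, 0, 0], [1, 4, 0, 0, 0, 0, 0], [1, 4, 0, 0, 0, 0, 0], [-1, 4, 0, 0, 0, 0, 0], [-1, 4, 0, 0, 0, 0, 0]])

```text
time_s: 9.78
eef_pos: [399.8, -328.0, 61.1]
ee_rot: [0.534, 0.464, 0.533, -0.464]
force: [-0.2, -0.9, -0.7]
grip_width: 0.823
```

carry_out(deltas=[[-1, 0, 0, 0, 0, 0, 0], [-1, 0, 0, 0, 0, 0, 0], [-1, -40, 0, 0, 0, 0, 0], [-1, -100, 0, 0, 0, 0, 0], [-1, -130, 0, 0, 0, 0, 0]])

```text
time_s: 10.4
eef_pos: [400.1, -328.4, 193.8]
ee_rot: [0.535, 0.464, 0.532, -0.464]
force: [0.1, 0.2, -0.7]
grip_width: 1.005
```

Run:
```python
from h import *
s,im=shot('wrist'); cv2.imwrite('pics/w6.png',im); print(s['time_s'],s['eef_pos'].round(1),yaw_of(s),s['grip_width'],s['force'])
print(delta([579,36,180],8))
```

```text
10.4 [ 400.1 -328.4  193.8] 7.9938346635864415 1.0047490818634979 [ 0.12987783  0.22349899 -0.70226351]
(array([  15.2,  227.2, -337. ]), array([-0. ,  0.4, -0.2]))
```

View pics/w6.png

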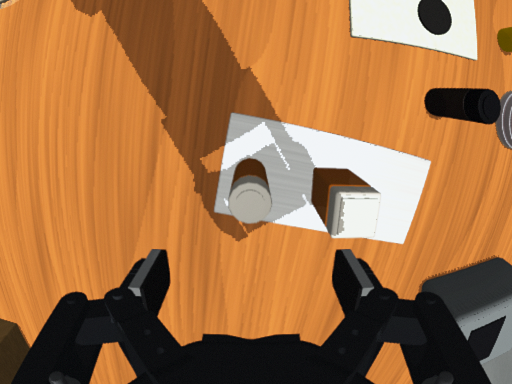

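Slim canister at (250,200) and square at (350,200) both stand on the plate. On to the wide one.

carry_out(deltas=[[-1, 2, 32, -48, 0, 0, 0], [-1, 4, 64, -96, 0, 0, 0], [-1, 6, 97, -144, 0, 0, 0], [-1, 8, 130, -192, 0, 0, 0], [-1, 10, 162, -240, 0, 0, 0]])

```text
time_s: 11.08
eef_pos: [527.3, -65.9, 180.6]
ee_rot: [0.534, 0.464, 0.534, -0.464]
force: [0.5, -1.3, -0.1]
grip_width: 1.001
```

carry_out(deltas=[[-1, 2, 32, -48, 0, 0, 0], [-1, 4, 65, -97, 0, 0, 0], [-1, 4, 65, -97, 0, 0, 0], [-1, 4, 65, -97, 0, 0, 0], [-1, 4, 65, -97, 0, 0, 0]])

```text
time_s: 11.7
eef_pos: [577.4, 36.2, 176.9]
ee_rot: [0.533, 0.464, 0.533, -0.464]
force: [-0.7, 0.5, -0.2]
grip_width: 1.003
```

Run:
```python
from h import *
s,im=shot('wrist'); cv2.imwrite('pics/w7.png',im); print(s['time_s'],s['eef_pos'].round(1),yaw_of(s))
np.savez('s7.npz',**{k:s[k] for k in('eef_pos','ee_rot')})
g=cv2.cvtColor(im,cv2.COLOR_BGR2HSV)
u,v=proj('wrist',(578.5,36,109),s); print(u,v)
m=((g[:,:,1]<50)&(g[:,:,2]>90)).astype(np.uint8)
k,l,st,ce=cv2.connectedComponentsWithStats(m)
for i in range(1,k):
    if st[i,4]>300: print(st[i],ce[i].round(1),onz('wrist',ce[i],109,s).round(1))
cv2.imwrite('pics/w7c.png',cv2.resize(im[100:300,140:380],None,fx=2,fy=2))
```

```text
11.7 [577.4  36.2 176.9] 7.894176257401614
253.63638931244313 210.1423566460197
[ 43  96  43  64 679] [ 63.8 127.1] [417.2  84.1 109. ]
[  147   135   174   171 18943] [233.3 215.8] [563.8  29.3 109. ]
[400 158  63  74 702] [416.7 182.4] [707.9  77.1 109. ]
[ 461  217   51  167 4600] [494.1 317.7] [911.7 -74.9 109. ]
[102 342  35  42 584] [116.1 358. ] [ 448.8 -167.6  109. ]
```

View pics/w7c.png

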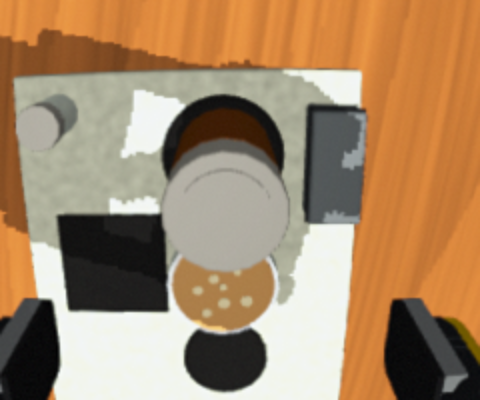

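Run:
```python
from h import *
s=dict(np.load('s7.npz'))
print(onz('wrist',(253,202.5),109,s), onz('wrist',(252.5,176),12,s))
s=dict(np.load('s5.npz')); print(onz('wrist',(253,208),119,s),onz('wrist',(253,175),12,s))
```

```text
[577.16921937  41.9980202  109.        ] [577.90389899  37.99068204  12.        ]
[594.86617176 -88.89832425 119.        ] [595.76477173 -89.86438236  12.        ]
```

carry_out(deltas=[[-1, 50, 1, -2, 0, 0, 0], [-1, 100, 1, -2, 0, 0, 0], [-1, 117, 1, -2, 0, 0, 0], [0, 117, 1, -2, 0, 0, 0], [0.4, 117, 1, -2, 0, 0, 0]], newtons=40)

```text
time_s: 12.38
eef_pos: [579.5, 39.2, 61.8]
ee_rot: [0.535, 0.465, 0.533, -0.463]
force: [-4.9, -0.7, 5.9]
grip_width: 0.608
```

carry_out(deltas=[[1, 0, 0, 0, 0, 0, 0], [1, 0, 0, 0, 0, 0, 0], [1, 0, 0, 0, 0, 0, 0], [1, 0, 0, 0, 0, 0, 0], [1, 0, 0, 0, 0, 0, 0]])

```text
time_s: 13.0
eef_pos: [579.4, 39.3, 61.9]
ee_rot: [0.535, 0.465, 0.532, -0.463]
force: [-1.3, -0.8, 7.4]
grip_width: 0.575
```

Run:
```python
from h import *
s=ctrl.sense(); print(s['time_s'],s['eef_pos'].round(1),yaw_of(s),s['grip_width'],s['force'])
print(delta([592,-333,140],8),delta([500,-140,160],8),delta([592,-333,140],8))
```

```text
13.0 [579.4  39.3  61.9] 7.9913506169848825 0.5745943720789166 [-1.25521319 -0.7744553   7.36593566]
(array([-77.7, -39. , 370.5]), array([-0. ,  0.1, -0.2])) (array([ -98.2, -103.2,  166.6]), array([-0. ,  0.1, -0.2])) (array([-77.7, -39. , 370.5]), array([-0. ,  0.1, -0.2]))
```

carry_out(deltas=[[1, -50, 0, 0, 0, 0, 0], [1, -112, 0, 0, 0, 0, 0], [1, -115, -6, 58, 0, 0, 0], [1, -115, -12, 119, 0, 0, 0], [1, -115, -19, 180, 0, 0, 0]])

```text
time_s: 13.62
eef_pos: [584.5, -143.1, 175.8]
ee_rot: [0.534, 0.464, 0.533, -0.464]
force: [1.2, 0.9, -2.1]
grip_width: 0.575
```

carry_out(deltas=[[1, 0, -7, 61, 0, 0, 0], [1, 0, -14, 122, 0, 0, 0], [1, 0, -20, 183, 0, 0, 0], [1, 0, -20, 190, 0, 0, 0], [1, 0, -20, 190, 0, 0, 0]])

```text
time_s: 14.25
eef_pos: [591.1, -332.2, 174.9]
ee_rot: [0.533, 0.464, 0.534, -0.464]
force: [0.3, -0.2, -2.6]
grip_width: 0.575
```

carry_out(deltas=[[1, 40, 0, 0, 0, 0, 0], [1, 80, 0, 0, 0, 0, 0], [1, 105, 0, 0, 0, 0, 0], [1, 115, 0, 0, 0, 0, 0], [1, 115, 0, 0, 0, 0, 0]])

```text
time_s: 14.88
eef_pos: [591.5, -331.5, 60.3]
ee_rot: [0.534, 0.464, 0.534, -0.464]
force: [0.1, -1.1, -2.9]
grip_width: 0.576
```

Run:
```python
from h import *
s=ctrl.sense(); print(s['time_s'],s['eef_pos'].round(1),yaw_of(s),s['grip_width'],s['force'])
```

```text
14.875 [ 591.5 -331.5   60.3] 8.048434363954978 0.5764704174589742 [ 0.07896938 -1.14759205 -2.88002733]
```

carry_out(deltas=[[1, 3, 0, 0, 0, 0, 0], [1, 4.5, 0, 0, 0, 0, 0], [1, 4.5, 0, 0, 0, 0, 0], [-1, 4.5, 0, 0, 0, 0, 0], [-1, 4.5, 0, 0, 0, 0, 0]])

```text
time_s: 15.5
eef_pos: [591.3, -332.4, 55.6]
ee_rot: [0.534, 0.464, 0.533, -0.464]
force: [-0.5, 0.1, 0.5]
grip_width: 0.97
```

carry_out(deltas=[[-1, 0, 0, 0, 0, 0, 0], [-1, 0, 0, 0, 0, 0, 0], [-1, -40, 0, 0, 0, 0, 0], [-1, -90, 0, 0, 0, 0, 0], [-1, -120, 0, 0, 0, 0, 0]])

```text
time_s: 16.12
eef_pos: [591.6, -332.6, 178.2]
ee_rot: [0.535, 0.464, 0.533, -0.464]
force: [0.2, 0.8, -0.7]
grip_width: 0.997
```

Run:
```python
from h import *
s,im=shot('wrist'); cv2.imwrite('pics/w8.png',im); print(s['time_s'],s['eef_pos'].round(1),yaw_of(s),s['grip_width'],s['force'])
print(delta([586.5,-28.5,120],8))
```

```text
16.125 [ 591.6 -332.6  178.2] 7.989462279965871 0.997177993900806 [ 0.20934404  0.80666073 -0.66407718]
(array([  60.3,   36.2, -303. ]), array([-0. ,  0.4, -0.3]))
```

View pics/w8.png

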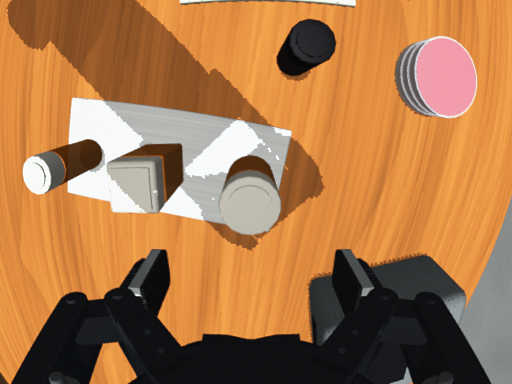

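All three canisters stand on the plate (lids at (43,173), (135,185), (250,202)). Now the dish.

carry_out(deltas=[[-1, 0, 7, -60, 0, 0, 0], [-1, 0, 14, -121, 0, 0, 0], [-1, 0, 21, -182, 0, 0, 0], [-1, 5, 29, -243, 0, 0, 0], [-1, 12, 36, -303, 0, 0, 0]])

```text
time_s: 16.8
eef_pos: [584.5, -25.3, 163.3]
ee_rot: [0.534, 0.464, 0.533, -0.464]
force: [-0.5, -0.0, -0.2]
grip_width: 1.005
```

carry_out(deltas=[[-1, 30, 0, 0, 0, 0, 0], [-1, 46, 0, 0, 0, 0, 0], [-1, 46, 0, 0, 0, 0, 0], [-1, 46, 0, 0, 0, 0, 0], [-1, 46, 0, 0, 0, 0, 0]])

```text
time_s: 17.42
eef_pos: [585.1, -27.8, 118.2]
ee_rot: [0.534, 0.464, 0.533, -0.464]
force: [0.6, -1.1, -0.4]
grip_width: 1.003
```

Run:
```python
from h import *
s,im=shot('wrist'); cv2.imwrite('pics/w9.png',im); print(s['time_s'],s['eef_pos'].round(1),yaw_of(s))
np.savez('s9.npz',**{k:s[k] for k in('eef_pos','ee_rot')})
g=cv2.cvtColor(im,cv2.COLOR_BGR2HSV)
print(proj('wrist',(587,-28.5,37),s),proj('wrist',(587,-28.5,20),s))
t=viewer.capture('top')[:,:,::-1]; cv2.imwrite('pics/t9.png',t)
cv2.imwrite('pics/w9c.png',np.hstack([cv2.resize(im[100:340,100:400],(500,400)),cv2.resize(t[190:270,85:165],(300,400))[:400]]))
```

```text
17.425 [585.1 -27.8 118.2] 7.948156146277282
[254.20313448 204.90034677] [253.95349671 198.15464388]
```

View pics/w9c.png

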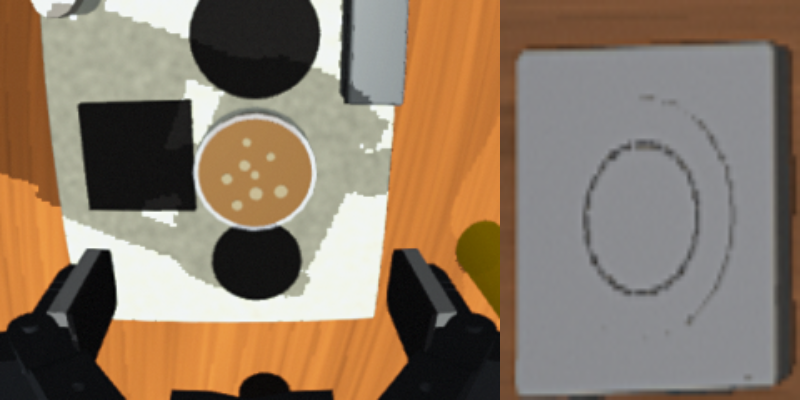

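The dish is centred at about (253,203) in the full frame, aligned with the jaws. The ring in the top view is at about (122.6,233.4).

carry_out(deltas=[[-1, 40, 1, -0.5, 0, 0, 0], [-1, 75, 1, -0.5, 0, 0, 0], [-1, 96, 1, -0.5, 0, 0, 0], [-1, 96, 1, -0.5, 0, 0, 0], [0, 96, 1, -0.5, 0, 0, 0]], newtons=25)

```text
time_s: 18.15
eef_pos: [586.3, -26.8, 22.5]
ee_rot: [0.534, 0.464, 0.533, -0.464]
force: [0.0, -0.7, -0.1]
grip_width: 0.819
```

carry_out(deltas=[[1, 0, 0, 0, 0, 0, 0], [1, 0, 0, 0, 0, 0, 0], [1, 0, 0, 0, 0, 0, 0], [1, 0, 0, 0, 0, 0, 0], [1, 0, 0, 0, 0, 0, 0]])

```text
time_s: 18.77
eef_pos: [586.4, -26.8, 22.8]
ee_rot: [0.534, 0.464, 0.533, -0.464]
force: [-1.1, -0.4, 6.4]
grip_width: 0.687
```

Run:
```python
from h import *
s,im=shot('wrist'); cv2.imwrite('pics/w10.png',im); print(s['time_s'],s['eef_pos'].round(1),yaw_of(s),s['grip_width'],s['force'])
r=onz('top',(122.6,233.4),48); print(r, delta([r[0],r[1],110],8))
```

```text
18.775 [586.4 -26.8  22.8] 7.990028239540205 0.6868480414265531 [-1.13805081 -0.3874769   6.38533957]
[518.91289007 327.10466154  48.        ] (array([ -87.6,  -17.4, -359.8]), array([-0. ,  0.1, -0.1]))
```

carry_out(deltas=[[1, -25, 0, 0, 0, 0, 0], [1, -75, 0, 0, 0, 0, 0], [1, -90, -3, -50, 0, 0, 0], [1, -90, -5, -105, 0, 0, 0], [1, -90, -8, -160, 0, 0, 0]])

```text
time_s: 19.45
eef_pos: [555.3, 132.2, 112.2]
ee_rot: [0.534, 0.465, 0.533, -0.464]
force: [-0.0, 0.1, -0.1]
grip_width: 0.683
```

carry_out(deltas=[[1, 0, -2, -55, 0, 0, 0], [1, 0, -5, -110, 0, 0, 0], [1, 0, -7, -160, 0, 0, 0], [1, 0, -9, -190, 0, 0, 0], [1, 0, -9, -200, 0, 0, 0]])

```text
time_s: 20.08
eef_pos: [518.3, 328.9, 111.7]
ee_rot: [0.534, 0.464, 0.534, -0.463]
force: [-0.2, -0.2, -0.8]
grip_width: 0.686
```

Run:
```python
from h import *
s,im=shot('wrist'); cv2.imwrite('pics/w11.png',im); print(s['time_s'],s['eef_pos'].round(1),yaw_of(s),s['grip_width'])
np.savez('s11.npz',**{k:s[k] for k in('eef_pos','ee_rot')})
print(proj('wrist',(518.9,327.1,48),s))
print(delta([518.9,327.1,52],8))
```

```text
20.075 [518.3 328.9 111.7] 8.10529146975386 0.685716695424115
[252.71991896 214.05273264]
(array([59.6,  0.2,  1.9]), array([ 0.1, -0. , -0. ]))
```

View pics/w11.png

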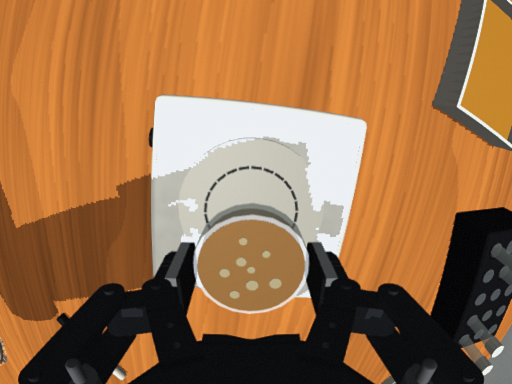

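Run:
```python
from h import *
s=dict(np.load('s11.npz'))
a=np.linspace(0,2*np.pi,90)
for c in((518.9,327.1),(518.9,330),(518,330)):
    q=np.array([proj('wrist',(c[0]+34*np.cos(t),c[1]+34*np.sin(t),48),s) for t in a])
    print(c,q.min(0).round(1),q.max(0).round(1))
print(proj('wrist',s['eef_pos']+[0,0,14],s))
```

```text
(518.9, 327.1) [207.3 169.4] [298. 254.]
(518.9, 330) [207.7 165.5] [298.8 250.8]
(518, 330) [206.5 165.3] [297.6 250.7]
[253.03194711 266.98438817]
```

carry_out(deltas=[[1, 25, 0, 1, 0, 0, 0], [1, 45, 0, 1, 0, 0, 0], [1, 55, 0, 1, 0, 0, 0], [1, 58, 0, 1, 0, 0, 0], [1, 58, 0, 1, 0, 0, 0]])

```text
time_s: 20.75
eef_pos: [519.3, 326.4, 53.9]
ee_rot: [0.534, 0.464, 0.533, -0.464]
force: [0.1, 0.1, -0.3]
grip_width: 0.684
```

Run:
```python
from h import *
s=ctrl.sense(); print(s['time_s'],s['eef_pos'].round(1),yaw_of(s),s['grip_width'],s['force'])
```

```text
20.75 [519.3 326.4  53.9] 7.966044592447956 0.6838979772516034 [ 0.10367919  0.14454932 -0.34620328]
```

carry_out(deltas=[[1, 1.5, 0, -1.5, 0, 0, 0], [1, 3, 0, -1.5, 0, 0, 0], [1, 3, 0, -1.5, 0, 0, 0], [-1, 3, 0, -1.5, 0, 0, 0], [-1, 3, 0, -1.5, 0, 0, 0]])

```text
time_s: 21.38
eef_pos: [518.7, 328.0, 50.1]
ee_rot: [0.534, 0.464, 0.534, -0.464]
force: [0.2, 1.1, 0.5]
grip_width: 0.994
```

carry_out(deltas=[[-1, 0, 0, 0, 0, 0, 0], [-1, 0, 0, 0, 0, 0, 0], [-1, -20, 0, 0, 0, 0, 0], [-1, -70, 0, 0, 0, 0, 0], [-1, -130, 0, 0, 0, 0, 0]])

```text
time_s: 22.0
eef_pos: [518.2, 327.8, 181.0]
ee_rot: [0.533, 0.463, 0.534, -0.465]
force: [0.0, -0.8, 0.4]
grip_width: 0.997
```

Run:
```python
from h import *
s,im=shot('wrist'); cv2.imwrite('pics/w12.png',im); print(s['time_s'],s['eef_pos'].round(1),yaw_of(s),s['grip_width'],s['force'])
np.savez('s12.npz',**{k:s[k] for k in('eef_pos','ee_rot')})
print(delta([591.3,-332,180],8))
```

```text
22.0 [518.2 327.8 181. ] 7.981258286782577 0.997299746958735 [ 0.02760393 -0.83713802  0.41487473]
(array([  8.4, -22.4, 664.4]), array([-0. , -0.2, -0.7]))
```

View pics/w12.png

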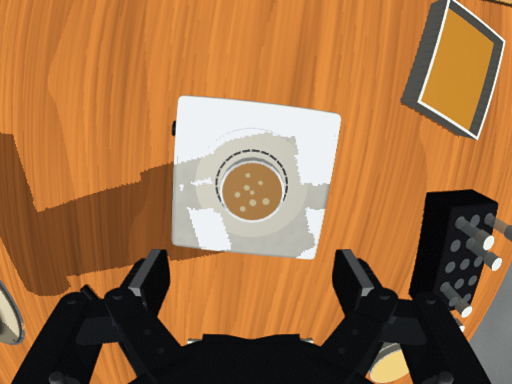

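Run:
```python
from h import *
s=dict(np.load('s12.npz'))
print('dish',onz('wrist',(252,191),65,s)); a=np.linspace(0,2*np.pi,90)
for c in((518,327),(518,330)):
    q=np.array([proj('wrist',(c[0]+34*np.cos(t),c[1]+34*np.sin(t),48),s) for t in a]); print(c,q.min(0).round(1),q.max(0).round(1))
    q=np.array([proj('wrist',(c[0]+30*np.cos(t),c[1]+30*np.sin(t),65),s) for t in a]); print('dish',c,q.min(0).round(1),q.max(0).round(1))
im=cv2.imread('pics/w12.png'); g=cv2.cvtColor(im,cv2.COLOR_BGR2HSV)
m=((g[:,:,1]>90)).astype(np.uint8); m[:,:210]=0; m[:,295:]=0; m[:140]=0; m[235:]=0
k,l,st,ce=cv2.connectedComponentsWithStats(m)
for i in range(1,k):
    if st[i,4]>300: print(st[i],ce[i],onz('wrist',ce[i],62,s))
```

```text
dish [517.9847956  327.65017126  65.        ]
(518, 327) [216.8 151.6] [287.  219.1]
dish (518, 327) [219.1 159.3] [284.7 222.1]
(518, 330) [217.1 148.5] [287.5 216.3]
dish (518, 330) [219.4 156. ] [285.3 219.1]
[ 223  163   59   57 2452] [251.87275693 190.8951876 ] [517.98973623 326.82052659  62.        ]
```

The dish sits in the ring with less than 2 mm offset (dish (518,327), ring about (518,328.5)). Back to the plate for the wide canister.

carry_out(deltas=[[-1, 0, -2, 60, 0, 0, 0], [-1, 0, -4, 120, 0, 0, 0], [-1, 0, -6, 180, 0, 0, 0], [-1, 0, -8, 240, 0, 0, 0], [-1, 0, -10, 300, 0, 0, 0]], newtons=40)

```text
time_s: 22.68
eef_pos: [550.4, 27.6, 180.3]
ee_rot: [0.534, 0.464, 0.533, -0.464]
force: [1.1, 0.9, 0.4]
grip_width: 0.996
```

carry_out(deltas=[[-1, 0, -2, 60, 0, 0, 0], [-1, 0, -4, 120, 0, 0, 0], [-1, 0, -6, 180, 0, 0, 0], [-1, 0, -8, 240, 0, 0, 0], [-1, 0, -10, 300, 0, 0, 0]])

```text
time_s: 23.3
eef_pos: [582.2, -270.9, 180.2]
ee_rot: [0.534, 0.464, 0.533, -0.464]
force: [0.4, 0.6, -0.1]
grip_width: 1.004
```

carry_out(deltas=[[-1, 0, -2, 40, 0, 0, 0], [-1, 0, -2, 64, 0, 0, 0], [-1, 0, -2, 64, 0, 0, 0], [-1, 0, -2, 64, 0, 0, 0], [-1, 0, -2, 64, 0, 0, 0]])

```text
time_s: 23.92
eef_pos: [589.4, -331.5, 180.5]
ee_rot: [0.534, 0.464, 0.534, -0.464]
force: [0.2, 0.0, -0.8]
grip_width: 1.002
```

Run:
```python
from h import *
s=ctrl.sense(); print(s['time_s'],s['eef_pos'].round(1),yaw_of(s),s['grip_width'],s['force'])
print(delta([591.3,-332.4,57],8))
```

```text
23.925 [ 589.4 -331.5  180.5] 8.054115532022022 1.002471744396652 [ 0.23694704  0.02978222 -0.81743115]
(array([123.5,   1.7,   1.2]), array([ 0.1, -0. , -0. ]))
```

carry_out(deltas=[[-1, 50, 2, 1, 0, 0, 0], [-1, 100, 2, 1, 0, 0, 0], [-1, 123, 2, 1, 0, 0, 0], [0, 123, 2, 1, 0, 0, 0], [0.4, 123, 2, 1, 0, 0, 0]])

```text
time_s: 24.55
eef_pos: [592.0, -333.4, 59.1]
ee_rot: [0.535, 0.464, 0.533, -0.464]
force: [-1.1, -0.0, 2.9]
grip_width: 0.599
```

carry_out(deltas=[[1, 0, 0, 0, 0, 0, 0], [1, 0, 0, 0, 0, 0, 0], [1, 0, 0, 0, 0, 0, 0], [1, 0, 0, 0, 0, 0, 0], [1, 0, 0, 0, 0, 0, 0]])

```text
time_s: 25.18
eef_pos: [592.0, -333.6, 59.2]
ee_rot: [0.535, 0.464, 0.533, -0.464]
force: [-1.4, 1.5, 6.4]
grip_width: 0.575
```

carry_out(deltas=[[1, -40, 0, 0, 0, 0, 0], [1, -90, 0, 0, 0, 0, 0], [1, -122, 0, 0, 0, 0, 0], [1, -122, 0, 0, 0, 0, 0], [1, -122, 0, 0, 0, 0, 0]])

```text
time_s: 25.8
eef_pos: [590.7, -332.9, 177.3]
ee_rot: [0.533, 0.464, 0.535, -0.464]
force: [-0.5, 0.1, -2.7]
grip_width: 0.574
```

Run:
```python
from h import *
s=ctrl.sense(); print(s['time_s'],s['eef_pos'].round(1),yaw_of(s),s['grip_width'],s['force'])
print(delta([578.3,36.2,178],8))
```

```text
25.8 [ 590.7 -332.9  177.3] 7.983773509540872 0.5738519879987058 [-0.47954147  0.13017034 -2.66371115]
(array([ 1.000e-01,  3.890e+01, -3.672e+02]), array([-0. , -0.1,  0.1]))
```

carry_out(deltas=[[1, 0, 6, -58, 0, 0, 0], [1, 0, 12, -118, 0, 0, 0], [1, 0, 19, -178, 0, 0, 0], [1, 0, 25, -238, 0, 0, 0], [1, 0, 31, -298, 0, 0, 0]])

```text
time_s: 26.42
eef_pos: [579.5, -31.8, 177.4]
ee_rot: [0.533, 0.464, 0.535, -0.464]
force: [1.2, -0.1, -2.2]
grip_width: 0.574
```

carry_out(deltas=[[1, 0, 4, -40, 0, 0, 0], [1, 0, 8, -65, 0, 0, 0], [1, 0, 8, -68, 0, 0, 0], [1, 0, 8, -68, 0, 0, 0], [1, 0, 8, -68, 0, 0, 0]])

```text
time_s: 27.05
eef_pos: [579.0, 33.5, 178.8]
ee_rot: [0.533, 0.464, 0.533, -0.464]
force: [0.2, -0.1, -2.6]
grip_width: 0.579
```

carry_out(deltas=[[1, 40, 0, 0, 0, 0, 0], [1, 80, 0, 0, 0, 0, 0], [1, 100, 0, 0, 0, 0, 0], [1, 107, 0, 0, 0, 0, 0], [1, 107, 0, 0, 0, 0, 0]])

```text
time_s: 27.68
eef_pos: [579.3, 34.1, 72.6]
ee_rot: [0.534, 0.464, 0.533, -0.464]
force: [0.8, -0.0, -2.0]
grip_width: 0.58
```

Run:
```python
from h import *
s=ctrl.sense(); print(s['time_s'],s['eef_pos'].round(1),yaw_of(s),s['grip_width'],s['force'])
print(delta([578.3,36,65.2],8))
```

```text
27.675 [579.3  34.1  72.6] 7.953508069960539 0.5797186382300072 [ 0.78943334 -0.02169979 -2.00282448]
(array([ 7.4, -0.7, -2. ]), array([-0.,  0., -0.]))
```

Fine-adjust, lower, release, rise, and head for the slim canister.

carry_out(deltas=[[1, 4, -1, -2, 0, 0, 0], [1, 7, -1, -2, 0, 0, 0], [1, 7, -1, -2, 0, 0, 0], [-1, 7, -1, -2, 0, 0, 0], [-1, 7, -1, -2, 0, 0, 0]])

```text
time_s: 28.3
eef_pos: [578.0, 36.4, 65.7]
ee_rot: [0.534, 0.464, 0.533, -0.464]
force: [-0.3, 0.7, 0.5]
grip_width: 0.968
```

carry_out(deltas=[[-1, 0, 0, 0, 0, 0, 0], [-1, 0, 0, 0, 0, 0, 0], [-1, -40, 0, 0, 0, 0, 0], [-1, -90, 0, 0, 0, 0, 0], [-1, -120, 0, 0, 0, 0, 0]])

```text
time_s: 28.92
eef_pos: [578.2, 36.4, 187.9]
ee_rot: [0.534, 0.464, 0.533, -0.463]
force: [-0.6, 0.6, -0.3]
grip_width: 0.997
```

Run:
```python
from h import *
s,im=shot('wrist'); cv2.imwrite('pics/w13.png',im); print(s['time_s'],s['eef_pos'].round(1),yaw_of(s),s['grip_width'],s['force'])
np.savez('s13.npz',**{k:s[k] for k in('eef_pos','ee_rot')})
print(delta([399.8,-328.1,185],8))
cv2.imwrite('pics/w13c.png',cv2.resize(im[100:300,140:380],None,fx=2,fy=2))
```

```text
28.925 [578.2  36.4 187.9] 7.992243134021796 0.9968868082250194 [-0.57299289  0.62825284 -0.30350088]
(array([   5.2, -228.6,  335.8]), array([-0. ,  0.1, -0.4]))
```

View pics/w13c.png

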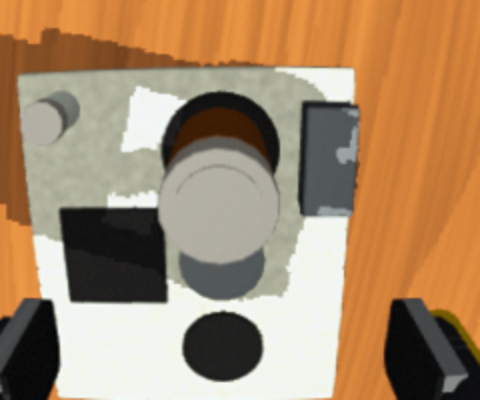

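The wide canister stands within its coaster (coaster centre about (221,150), lid (219,203) in the crop).

carry_out(deltas=[[-1, 0, -35, 50, 0, 0, 0], [-1, 0, -69, 100, 0, 0, 0], [-1, 0, -102, 150, 0, 0, 0], [-1, 0, -136, 200, 0, 0, 0], [-1, 0, -170, 250, 0, 0, 0]])

```text
time_s: 29.6
eef_pos: [443.1, -236.3, 185.3]
ee_rot: [0.534, 0.464, 0.534, -0.464]
force: [0.8, -0.8, 0.3]
grip_width: 0.997
```

carry_out(deltas=[[-1, 0, -34, 50, 0, 0, 0], [-1, 0, -59, 86, 0, 0, 0], [-1, 0, -59, 86, 0, 0, 0], [-1, 0, -59, 86, 0, 0, 0], [-1, 0, -59, 86, 0, 0, 0]])

```text
time_s: 30.22
eef_pos: [398.2, -327.2, 185.3]
ee_rot: [0.534, 0.464, 0.534, -0.464]
force: [0.7, -0.2, -0.2]
grip_width: 0.999
```

Run:
```python
from h import *
s=ctrl.sense(); print(s['time_s'],s['eef_pos'].round(1),yaw_of(s),s['grip_width'],s['force'])
print(delta([399.8,-328.1,62],8))
s=dict(np.load('s13.npz'));print(onz('wrist',(249.5,201.5),109,s),onz('wrist',(140+110.5,100+75.5),12,s),onz('wrist',(251,273),12,s),onz('wrist',(197.5,227.5),12,s))
```

```text
30.225 [ 398.2 -327.2  185.3] 8.072878856276015 0.999423265603199 [ 0.66573889 -0.1982731  -0.17982193]
(array([123.3,   1.4,   1.1]), array([ 0.1, -0. , -0. ]))
[575.97790465  38.79378352 109.        ] [577.40596238  35.62779048  12.        ] [595.45305306 -88.97166879  12.        ] [524.00764422 -35.39678796  12.        ]
```

carry_out(deltas=[[-1, 50, 2, 1, 0, 0, 0], [-1, 100, 2, 1, 0, 0, 0], [-1, 123, 2, 1, 0, 0, 0], [0, 123, 2, 1, 0, 0, 0], [0.5, 123, 2, 1, 0, 0, 0]])

```text
time_s: 30.85
eef_pos: [400.6, -329.0, 63.5]
ee_rot: [0.535, 0.464, 0.533, -0.464]
force: [0.7, 0.0, 0.9]
grip_width: 0.601
```

carry_out(deltas=[[1, 0, 0, 0, 0, 0, 0], [1, 0, 0, 0, 0, 0, 0], [1, 0, 0, 0, 0, 0, 0], [1, 0, 0, 0, 0, 0, 0], [1, 0, 0, 0, 0, 0, 0]])

```text
time_s: 31.48
eef_pos: [400.4, -329.4, 63.7]
ee_rot: [0.534, 0.464, 0.533, -0.464]
force: [-0.8, 0.7, 5.9]
grip_width: 0.413
```

carry_out(deltas=[[1, -40, 0, 0, 0, 0, 0], [1, -80, 0, 0, 0, 0, 0], [1, -80, 0, 0, 0, 0, 0], [1, -80, 0, 0, 0, 0, 0], [1, -80, 0, 0, 0, 0, 0]])

```text
time_s: 32.1
eef_pos: [399.5, -328.4, 141.2]
ee_rot: [0.533, 0.464, 0.534, -0.464]
force: [-0.0, 0.7, -0.9]
grip_width: 0.414
```

Run:
```python
from h import *
s=ctrl.sense(); print(s['time_s'],s['eef_pos'].round(1),yaw_of(s),s['grip_width'],s['force'])
print(delta([596.6,-91.2,140],8))
```

```text
32.1 [ 399.5 -328.4  141.2] 7.985364222675399 0.41439853656454556 [-0.02232032  0.70566635 -0.87322245]
(array([   1.4,  228.2, -207.5]), array([-0. , -0.1,  0.1]))
```

carry_out(deltas=[[1, 0, 40, -36, 0, 0, 0], [1, 0, 84, -76, 0, 0, 0], [1, 0, 128, -116, 0, 0, 0], [1, 0, 172, -156, 0, 0, 0], [1, 0, 212, -192, 0, 0, 0]])

```text
time_s: 32.72
eef_pos: [583.9, -107.3, 141.3]
ee_rot: [0.533, 0.464, 0.534, -0.464]
force: [0.7, 0.3, -0.6]
grip_width: 0.41
```

carry_out(deltas=[[1, 0, 16, -15.5, 0, 0, 0], [1, 0, 16, -15.5, 0, 0, 0], [1, 35, 16, -15.5, 0, 0, 0], [1, 58, 16, -15.5, 0, 0, 0], [1, 66, 16, -15.5, 0, 0, 0]])

```text
time_s: 33.35
eef_pos: [595.5, -92.8, 74.9]
ee_rot: [0.532, 0.464, 0.534, -0.465]
force: [-0.1, -0.2, -0.4]
grip_width: 0.412
```

Run:
```python
from h import *
s=ctrl.sense(); print(s['time_s'],s['eef_pos'].round(1),yaw_of(s),s['grip_width'],s['force'])
print(delta([596.6,-91.2,69.7],8))
```

```text
33.35 [595.5 -92.8  74.9] 7.890896684806247 0.4122823971868415 [-0.1134828  -0.19624911 -0.44215984]
(array([ 5.2,  1.4, -1.5]), array([-0.1, -0.1,  0.2]))
```

carry_out(deltas=[[1, 3, 1, -1.5, 0, 0, 0], [1, 5, 1, -1.5, 0, 0, 0], [1, 5, 1, -1.5, 0, 0, 0], [-1, 5, 1, -1.5, 0, 0, 0], [-1, 5, 1, -1.5, 0, 0, 0]])

```text
time_s: 33.98
eef_pos: [597.7, -90.1, 71.7]
ee_rot: [0.534, 0.464, 0.533, -0.464]
force: [-0.4, 0.3, 0.0]
grip_width: 0.824
```

carry_out(deltas=[[-1, 0, 0, 0, 0, 0, 0], [-1, 0, 0, 0, 0, 0, 0], [-1, -40, 0, 0, 0, 0, 0], [-1, -90, 0, 0, 0, 0, 0], [-1, -125, 0, 0, 0, 0, 0]])

```text
time_s: 34.6
eef_pos: [597.8, -90.1, 198.7]
ee_rot: [0.534, 0.464, 0.533, -0.464]
force: [0.7, -0.6, 0.0]
grip_width: 1.003
```

Run:
```python
from h import *
s,im=shot('wrist'); cv2.imwrite('pics/w14.png',im); print(s['time_s'],s['eef_pos'].round(1),yaw_of(s),s['grip_width'],s['force'])
np.savez('s14.npz',**{k:s[k] for k in('eef_pos','ee_rot')})
print(delta([496.2,-330.7,190],-82))
cv2.imwrite('pics/w14c.png',cv2.resize(im[100:300,140:380],None,fx=2,fy=2))
```

```text
34.6 [597.8 -90.1 198.7] 7.988557808588001 1.0032369353762263 [ 0.73000814 -0.58131045  0.02584212]
(array([  13. , -135.5,  223.4]), array([90. , -0.2, -0.5]))
```

View pics/w14c.png

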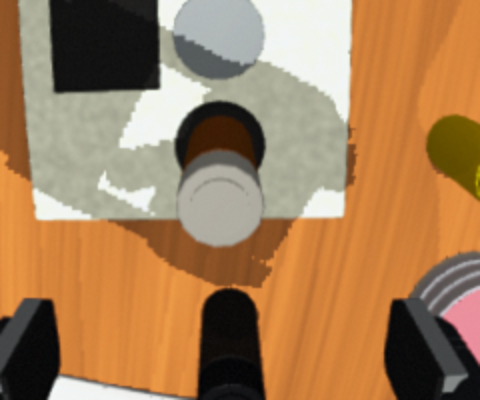

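The slim canister stands centred on its coaster (coaster about (220,145), lid (220,200) in the crop). Last is the square one.

carry_out(deltas=[[-1, 2, -27, 45, 10, 0, 0], [-1, 4, -54, 90, 20, 0, 0], [-1, 6, -81, 134, 30, 0, 0], [-1, 8, -108, 179, 40, 0, 0], [-1, 9, -136, 224, 50, 0, 0]])

```text
time_s: 35.28
eef_pos: [493.1, -332.2, 187.1]
ee_rot: [0.286, 0.647, 0.286, -0.647]
force: [0.4, -0.3, 1.2]
grip_width: 1.001
```

carry_out(deltas=[[-1, 0, 0, 0, 10, 0, 0], [-1, 0, 0, 0, 20, 0, 0], [-1, 0, 0, 0, 30, 0, 0], [-1, 0, 0, 0, 40, 0, 0], [-1, 0, 0, 0, 40, 0, 0]])

```text
time_s: 35.9
eef_pos: [494.0, -330.7, 187.1]
ee_rot: [-0.05, -0.705, -0.05, 0.705]
force: [-0.2, -0.6, -0.2]
grip_width: 1.001
```

Run:
```python
from h import *
s=ctrl.sense(); print(s['time_s'],s['eef_pos'].round(1),yaw_of(s),s['grip_width'],s['force'])
print(delta([496.2,-330.7,58],-82))
```

```text
35.9 [ 494.  -330.7  187.1] -81.92282547713118 1.0009084179661638 [-0.19392815 -0.6046052  -0.2157815 ]
(array([129.1,   0.3,  -2.2]), array([0.1, 0. , 0. ]))
```

carry_out(deltas=[[-1, 50, 0, -2, 0, 0, 0], [-1, 100, 0, -2, 0, 0, 0], [-1, 128, 0, -2, 0, 0, 0], [-1, 128, 0, -2, 0, 0, 0], [0.5, 128, 0, -2, 0, 0, 0]])

```text
time_s: 36.52
eef_pos: [496.6, -331.1, 60.8]
ee_rot: [0.05, 0.706, 0.049, -0.705]
force: [-0.1, 0.0, 0.5]
grip_width: 0.817
```

carry_out(deltas=[[1, 0, 0, 0, 0, 0, 0], [1, 0, 0, 0, 0, 0, 0], [1, 0, 0, 0, 0, 0, 0], [1, 0, 0, 0, 0, 0, 0], [1, 0, 0, 0, 0, 0, 0]])

```text
time_s: 37.15
eef_pos: [496.5, -330.9, 60.7]
ee_rot: [0.05, 0.706, 0.049, -0.705]
force: [-0.9, 2.2, 5.9]
grip_width: 0.512
```

carry_out(deltas=[[1, -40, 0, 0, 0, 0, 0], [1, -80, 0, 0, 0, 0, 0], [1, -80, 0, 0, 0, 0, 0], [1, -80, 0, 0, 0, 0, 0], [1, -80, 0, 0, 0, 0, 0]])

```text
time_s: 37.78
eef_pos: [495.5, -330.1, 137.9]
ee_rot: [-0.049, -0.705, -0.05, 0.706]
force: [1.0, 0.5, -2.3]
grip_width: 0.511
```

Run:
```python
from h import *
s=ctrl.sense(); print(s['time_s'],s['eef_pos'].round(1),yaw_of(s),s['grip_width'],s['force'])
print(delta([525,-37.5,140],-82))
```

```text
37.775 [ 495.5 -330.1  137.9] -82.01031217516446 0.5106720187309344 [ 0.98644717  0.45251577 -2.28117512]
(array([  -1.6, -285.7,  -69.8]), array([-0. ,  0.1,  0.1]))
```

carry_out(deltas=[[1, 0, -55, -13, 0, 0, 0], [1, 0, -112, -27, 0, 0, 0], [1, 0, -169, -41, 0, 0, 0], [1, 0, -226, -55, 0, 0, 0], [1, 0, -272, -66, 0, 0, 0]])

```text
time_s: 38.4
eef_pos: [523.1, -49.7, 138.6]
ee_rot: [-0.049, -0.705, -0.05, 0.706]
force: [0.2, -0.5, -1.9]
grip_width: 0.511
```

carry_out(deltas=[[1, 0, -14, -4, 0, 0, 0], [1, 0, -14, -4, 0, 0, 0], [1, 30, -14, -4, 0, 0, 0], [1, 56, -14, -4, 0, 0, 0], [1, 64, -14, -4, 0, 0, 0]])

```text
time_s: 39.02
eef_pos: [524.8, -38.8, 73.8]
ee_rot: [-0.048, -0.704, -0.049, 0.706]
force: [-0.3, -0.7, -1.0]
grip_width: 0.511
```

Run:
```python
from h import *
s=ctrl.sense(); print(s['time_s'],s['eef_pos'].round(1),yaw_of(s),s['grip_width'],s['force'])
print(delta([525,-37.5,66.7],-82))
```

```text
39.025 [524.8 -38.8  73.8] -82.11511073639139 0.5114149840255092 [-0.33837544 -0.70626594 -0.96517169]
(array([ 7.1, -1.3, -0.4]), array([-0.1,  0.1,  0.1]))
```

carry_out(deltas=[[1, 4, -1, 0, 0, 0, 0], [1, 7, -1, 0, 0, 0, 0], [1, 7, -1, 0, 0, 0, 0], [-1, 7, -1, 0, 0, 0, 0], [-1, 7, -1, 0, 0, 0, 0]])

```text
time_s: 39.65
eef_pos: [525.7, -36.6, 68.7]
ee_rot: [0.049, 0.706, 0.049, -0.705]
force: [-0.1, -0.2, 0.1]
grip_width: 0.913
```

carry_out(deltas=[[-1, 0, 0, 0, 0, 0, 0], [-1, 0, 0, 0, 0, 0, 0], [-1, -40, 0, 0, 0, 0, 0], [-1, -90, 0, 0, 0, 0, 0], [-1, -140, 0, 0, 0, 0, 0]])

```text
time_s: 40.28
eef_pos: [525.2, -36.5, 209.9]
ee_rot: [-0.049, -0.705, -0.049, 0.705]
force: [0.5, 0.9, 0.6]
grip_width: 1.002
```

carry_out(deltas=[[-1, -10, 50, 20, 0, 0, 0], [-1, -20, 100, 40, 0, 0, 0], [-1, -20, 150, 60, 0, 0, 0], [-1, -20, 200, 80, 0, 0, 0], [-1, -20, 250, 100, 0, 0, 0]])

```text
time_s: 40.9
eef_pos: [460.5, -299.7, 228.4]
ee_rot: [0.049, 0.705, 0.049, -0.705]
force: [1.0, 0.2, -0.4]
grip_width: 1.001
```

Run:
```python
from h import *
s=ctrl.sense(); print(s['time_s'],s['eef_pos'].round(1),s['grip_width'],s['force'])
t=viewer.capture('top')[:,:,::-1]; cv2.imwrite('pics/t20.png',t)
cv2.imwrite('pics/t20c.png',np.hstack([cv2.resize(t[160:262,222:336],None,fx=4,fy=4,interpolation=cv2.INTER_CUBIC),cv2.resize(t[190:292,85:165],None,fx=4,fy=4)]))
```

```text
40.9 [ 460.5 -299.7  228.4] 1.0008604530180638 [ 1.03514906  0.23350138 -0.38743533]
```

View pics/t20c.png

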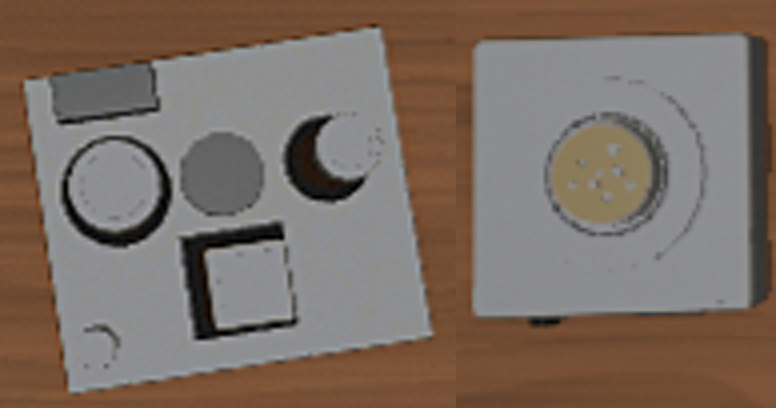

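```bash
python3 -c "
from rig import order; print(order.finish_job())"
```

```text
the job is handed in; nothing more can be done
None
```

I moved the three canisters onto the metal plate, then set the dish inside the ring on the light box. After that I stood each canister back on its own coaster and handed the job in at about 41 s of the 147 s allowed.

- **Dish:** after release, the wrist camera put it within about 2 mm of the ring's centre. It showed all three canisters upright on the plate before I picked up the dish.
- **Canisters:** in the last top view, all three stand upright on their coasters, about 2–3 mm off centre at most by eye (12 mm allowed).
- **Robot:** the gripper was open and clear of everything.
- **Disagreement:** the top and wrist cameras differed by up to about 5 mm, mostly in y, so I aimed roughly at the mean of the two. No check failed. I had no direct measurement of the tilt limits, so "upright" is judged from the pictures.

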